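# Turn the microscope lamp's filter slider end for end

### The arm

A 6-joint arm with a two-finger parallel gripper is mounted at the origin on the work surface. World frame = base frame: x ahead of the robot, y to its left, z up, the work surface at z = 0. Lengths are in mm, angles in rad, forces in N, time in s.
With the tool pointing down it reaches from about 425 to 950 mm from the base axis. Payload 3.5 kg.
Tool frame: the origin (TCP) lies at the very end of the fingers, on their centre line; the grasp point (between the pads) lies 19 mm behind it (arm.tcp_to_grasp is the distance from the TCP to the grasp point, in mm); y points along the fingers, z is the direction in which the jaws open and shut, and the axes are right-handed (so a half turn about y gives the same grasp; the last joint's range is limited). The gripper opens to 85 mm and grips with 20 to 120 N. Pads are 22 mm wide; open, the fingers measure 114 mm over their backs; the gripper's body (76 mm by 85 mm) begins 54 mm behind the grasp point. The pads swing forward as they close: fully open they stand 13 mm farther back than shut.
Start: joints at [-1.468, 0.286, 1.577, -0, 1.279, -0.15], TCP at [168.853, -653.525, 231.325] pointing down, gripper open.
Joint ranges: [-2.77, 2.77], [-0.9, 2.22], [0.21, 2.48], [-1.53, 4.67], [0.24, 2.81], [-2.84, 2.84]. Speed limits (rad/s): [2.79, 2.79, 3.14, 3.14, 3.14, 3.14].

### API

Orientations are given as a unit quaternion [x, y, z, w].
In Python, from plant import monitor, eyes, ticket, arm gives the robot as it stands. The module is installed in compiled form; this text tells all that it offers.
- The arm moves only by the tool jog_arm, never from a script. Its argument "targets" is one flat list of numbers, 5 for each row, row after row: the opening, from 0 (shut) to 1 (fully open), then the shift along the world's x, y, z scaled (see below), then the turn about the world's z scaled (see below). In form: [claw, tx, ty, tz, yaw, claw, tx, ty, tz, yaw, ...]. A call has 1 to 10 rows; each row shifts and turns the commanded pose from where the row before left it; what a row does not reach is not made up. The controller multiplies each number of a shift by 40 mm and each number of a turn by 90 degrees. A row lasts 1/10 s, in which the tool goes at most 50 mm and 8.59 degrees, less where a joint would pass 70% of its speed; a pose out of reach is approached as far as the arm can. A call with a number of a shift or a turn outside -1 to 1 is refused whole. A call with a gripper value outside its range is refused whole. The fingers move at their own pace and stop on an object; "newtons" is the grip in N (left out, the last holds). Time passes only in rows, so rows that do not move let the fingers close. It gives the time, the measured TCP pose, the force and the opening at its end, in the units of the state.
- monitor.read_state(): the state, without advancing time (a new reading comes with each control period).
- eyes.camera(name): name is "scene" or "top" or "wrist"; returns (picture, depth): 420x560x3 uint8, red, green, blue; 420x560 float32, mm along the optical axis (not along the pixel's ray), 0 where there is no reading.
- eyes.calibration(name): a dict with "vfov" (degrees; the focal length in pixels is half the picture's height over the tangent of half this angle, whatever the lens; pixels are square), "cx", "cy" (the principal point, pixels), "camera_from_world" (4x4, takes a point from world to camera coordinates). Camera axes: x right, y up, looking along -z (the intrinsics and any distortion apply to the point x, -y, -z); pixel columns grow to the right and rows downward; lengths in mm; the calibration is good to about 2 mm. A picture is of the moment at which its call begins: read the wrist's pose just before it. calibration takes no time and is no camera call; for the wrist camera it gives the pose at the moment of the call.
- ticket.hand_in(): hands the job in, once; it reports no verdict.
The state is a dict: "time": time; "joints": joint angles; "joint_vel": joint speeds; "effort": joint torques, N m; "ee_pos": TCP position; "tcp_rot": TCP orientation; "force": force on the tool from outside, world axes, zero at the start; "moment": the same for the moment, N m; "finger_gap": opening from 0.0 (shut) to 1.0 (fully open).
Only numpy, scipy, OpenCV 4.12 (cv2) and the standard library are available. Lean on these libraries where they do the work, as an engineer would, in place of code of your own. Each camera call takes 0.05 s, during which the arm holds its last target.

### The job

The filter slider with the white grip is in the microscope lamp module the wrong way round: its blue end is on the side with the green stripe. Draw it up out of its slot, turn it end for end, and put it back in the same slot, upright and fully home, with its orange end on the green-stripe side. Leave the slider with the black grip in its slot, then let go.

Things in the scene. Friction and masses are not known exactly. Their poses are not given: they have to be found in the camera images.
- lamp: Fixed lamp module, cream, 180 (x) x 130 (y) x 60 mm high; dark finned lamp box (55 long, as high) at -x, light tube at +x. Origin: centre of underside on the bench, z up. Two open-topped slots along y at x = -42 and +42: 86 long, 20 wide, floor 26 above the bench, top 10 mm flared to 98 x 36. Green stripe on top along the +y edge. Each slot holds a slider; which is which varies.
- filter_slider: Slider to turn: loose upright dark grey plate 80 long (y), 16 thick (x), 50 mm high; on top a centred white grip 24 x 24, 34 tall (50 to 84 above origin). +y end orange, -y end blue (18 mm each). Origin: centre of underside, on the slot floor; z up. 0.12 kg. Starts with +y along the lamp's -y; must end along the lamp's +y. Underside clears the block's top after 34 mm of lift.
- orange_end (a point): Middle of the top face of the filter slider's orange end: 31 mm along +y and 50 mm up from the filter slider's origin.
- diffuser_slider: The slider to leave in the other slot: same shape and size (origin likewise), with a black grip and light grey ends. Its grip's axis is 84 mm from that of the filter slider.
Not all that is in view belongs to the job. What is shaped like the filter_slider but red or yellow is not meant.

How it is judged:
By the outcome, as a careful person would: the job done as asked, in the order asked, and still so for the second after the job is handed in, with the robot touching nothing.
It also fails if it takes over 38 s, if anything falls off the work surface, if the arm or the gripper's body presses on something with over 40 N, if the wrist force passes 120 N, or if a joint passes its speed limit or range.

## Working session

There is one attempt and no reset: what is moved stays moved. The work goes in short steps, Python scripts to look and compute and a tool call to move; the robot and the scene stay as the last step left them, time stands still between calls to the robot, and variables do not carry over. Pictures are saved under pics/ and viewed, and the job is handed in when it is done.

Besides the shell and the picture viewer there is one more tool, called after "Request:" by a JSON object that holds its "fn" and its "kwargs". jog_arm: Moves the arm, as the interface text tells. Shifts and turns lie within -1 to 1; 1 stands for 40 mm of shift or 90 degrees of turn. Its arguments: {"type":"object","properties":{"targets":{"type":"array","items":{"type":"number"}},"newtons":{"type":"number"}},"required":["targets"]}

```bash
mkdir -p pics; cat > h.py <<'E'
from plant import monitor, eyes, ticket, arm
import numpy as np, cv2
def K(c,h=420): 
    return h/2/np.tan(np.radians(c['vfov'])/2)
def cloud(d,c):
    f=K(c); v,u=np.mgrid[0:d.shape[0],0:d.shape[1]]
    P=np.stack([(u-c['cx'])/f*d,-(v-c['cy'])/f*d,-d,np.ones_like(d)],-1)
    return (P@np.linalg.inv(c['camera_from_world']).T)[...,:3]
def shot(name,fn):
    c=eyes.calibration(name); p,d=eyes.camera(name)
    cv2.imwrite('pics/'+fn+'.png',p[...,::-1]); np.savez('pics/'+fn+'.npz',p=p,d=d,W=cloud(d,c))
    return p,d,c
E
python3 - <<'E'
from h import *
for n in('scene','top'):
    p,d,c=shot(n,n+'0'); print(n,{k:v for k,v in c.items() if k!='camera_from_world'},np.round(np.linalg.inv(c['camera_from_world']),2).tolist(), (d==0).mean())
print(monitor.read_state())
E
```

```text
scene {'vfov': 49.37759763894514, 'cx': 275.6656830424262, 'cy': 210.6104671455396} [[0.57, -0.65, 0.5, 907.16], [0.82, 0.44, -0.36, -214.42], [0.02, 0.62, 0.79, 704.55], [0.0, 0.0, 0.0, 1.0]] 0.004022108843537415
top {'vfov': 57.96483894620496, 'cx': 269.593522101986, 'cy': 210.12215413051123} [[-0.0, 0.99, -0.17, 406.98], [-1.0, -0.0, -0.01, 64.28], [-0.01, 0.17, 0.99, 724.79], [0.0, 0.0, 0.0, 1.0]] 0.003983843537414966
{'time': 0.1, 'joints': array([-1.46798421e+00,  2.87074618e-01,  1.57803081e+00, -5.67949839e-06,
        1.27862185e+00, -1.49970025e-01]), 'joint_vel': array([ 0.00140533, -0.00135251, -0.00359884, -0.00123327,  0.00143753,
       -0.00016288]), 'effort': array([ 7.09535962e-04, -4.07296443e+01, -2.93700635e+01, -1.37203583e-04,
        3.43289335e-03, -9.96395755e-06]), 'ee_pos': array([ 168.80135868, -652.93433766,  230.08703588]), 'tcp_rot': array([-0.08911888,  0.70222045, -0.70071137,  0.08915062]), 'force': array([-0.00794684,  0.37446606, -0.89837445]), 'moment': array([-0.00975745, -0.01998233, -0.02593622]), 'finger_gap': 1.0000540477937905}
```

View pics/scene0.png

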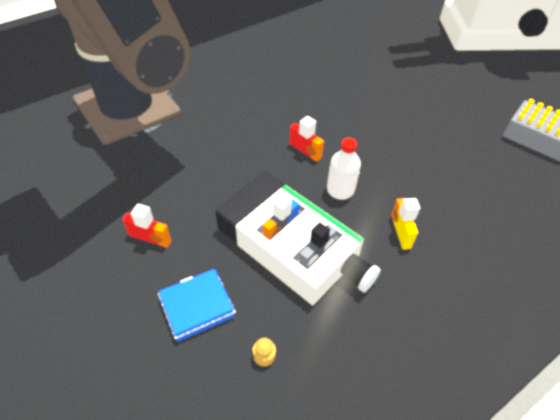

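View pics/top0.png

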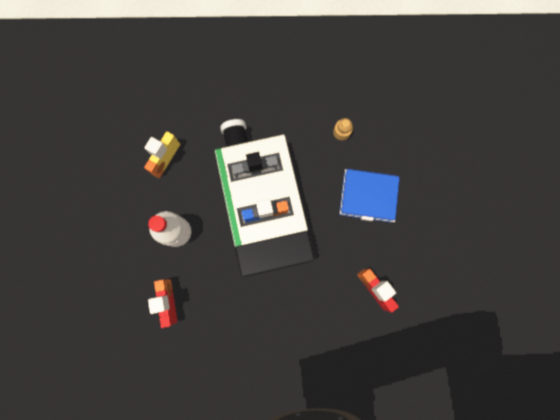

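The slider to turn has its white grip at top (265,208), with blue at (249,215) towards the stripe and orange at (283,208). The red and yellow lookalikes at top (163,303), (383,291) and (160,150) stand loose on the bench. I'll confirm with a crop and measure it.

```bash
python3 - <<'E'
from h import *
for n,(u0,u1,v0,v1) in {'top0':(200,330,110,280),'scene0':(200,390,120,310)}.items():
    z=np.load(f'pics/{n}.npz'); p=z['p'];W=z['W']
    cv2.imwrite(f'pics/{n}crop.png',cv2.resize(p[v0:v1,u0:u1,::-1],None,fx=3,fy=3,interpolation=cv2.INTER_CUBIC))
    m=np.zeros(p.shape[:2],bool); m[v0:v1,u0:u1]=1
    h=cv2.cvtColor(p,cv2.COLOR_RGB2HSV).astype(int); H,S,V=h[...,0],h[...,1],h[...,2]; Z=W[...,2]
    def rep(k,mm):
        mm=mm&m&(z['d']>0); q=W[mm]
        if len(q): print(n,k,len(q),q.mean(0).round(1),np.median(q,0).round(1),q.min(0).round(),q.max(0).round())
    rep('white grip',(Z>100)&(Z<125)&(S<60)&(V>150)); rep('black grip',(Z>100)&(Z<125)&(V<90))
    rep('blue',(H>105)&(H<130)&(S>150)&(Z>60)); rep('orange',(H>5)&(H<20)&(S>180)&(Z>60))
    rep('green',(H>45)&(H<85)&(S>120)&(Z>50)&(Z<70))
    b=m&(abs(Z-60)<6)&(V>150)&(S<70)|m&(H>45)&(H<85)&(S>120)&(Z>50)&(Z<70)
    q=W[b][:,:2].astype(np.float32); print('rect',cv2.minAreaRect(q))
    g=W[m&(H>45)&(H<85)&(S>120)&(Z>50)&(Z<70)][:,:2]; 
    c=g-g.mean(0); d=np.linalg.svd(c,full_matrices=False)[2][0]; print('green dir',np.degrees(np.arctan2(d[1],d[0])))
E
```

```text
top0 white grip 221 [517.5  81.2 109.3] [515.2  80.7 109.3] [502.  68. 102.] [610. 111. 113.]
top0 black grip 188 [595.2  98.4 109.1] [594.9  97.8 109.5] [584.  86. 100.] [608. 110. 113.]
top0 blue 90 [507.9 110.   74.8] [507.5 109.6  75.5] [500. 102.  61.] [517. 118.  78.]
top0 orange 6 [515.2  46.5  72.1] [515.4  45.9  72.9] [514.  43.  67.] [516.  50.  76.]
top0 green 341 [544.1 146.8  60.3] [544.3 146.6  60.2] [458. 126.  57.] [632. 168.  64.]
rect ((581.6560668945312, 95.38436889648438), (231.99237060546875, 130.19212341308594), 12.576393127441406)
green dir -167.39530073956124
scene0 white grip 356 [519.6 130.1 107.4] [516.   86.2 108.9] [475.  67. 100.] [603. 263. 113.]
scene0 black grip 180 [604.1  95.5 108.3] [604.4  95.2 109.7] [592.  86. 100.] [614. 109. 112.]
scene0 blue 30 [518.9 111.1  66.7] [518.7 111.   67.1] [517. 103.  60.] [521. 119.  75.]
scene0 orange 66 [530.2  48.3  68.1] [531.4  46.4  67.6] [520.  41.  60.] [535.  60.  78.]
scene0 green 308 [545.3 147.8  60.9] [547.6 148.4  60.9] [452. 125.  54.] [631. 168.  64.]
rect ((536.5066528320312, 171.83840942382812), (252.6962432861328, 338.83270263671875), 28.356590270996094)
green dir 12.478289821978018
```

```bash
cd pics; python3 -c "
import cv2,numpy as np
a=cv2.imread('top0crop.png');b=cv2.imread('scene0crop.png')
b=cv2.resize(b,(400,400));a=cv2.resize(a,(390,510));o=np.zeros((510,790,3),np.uint8);o[:,:390]=a;o[:400,390:]=b;cv2.imwrite('crop0.png',o)"
```

```text
(no output)
```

View pics/crop0.png

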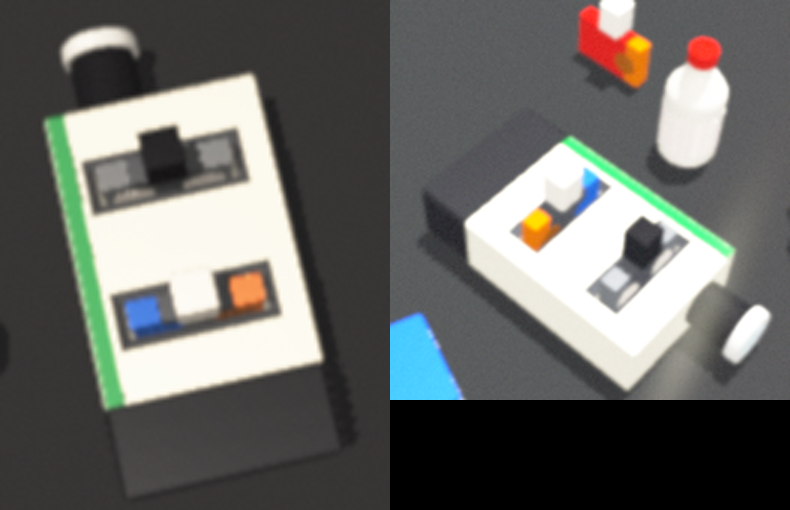

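```bash
python3 - <<'E'
from h import *
from scipy.spatial.transform import Rotation as R
s=monitor.read_state(); M=R.from_quat(s['tcp_rot']).as_matrix(); print(M.round(3)); 
psi=np.degrees(np.arctan2(M[1,2],M[0,2]));print('jaw yaw',psi, np.degrees(s['joints'][[0,5]]),arm.tcp_to_grasp)
z=np.load('pics/top0.npz'); p,W=z['p'],z['W'];h=cv2.cvtColor(p,cv2.COLOR_RGB2HSV).astype(int); H,S,V=h[...,0],h[...,1],h[...,2]; Z=W[...,2]
for k,m in {'w':(V>130)&(S<60),'b':V<100}.items():
    mm=m&(abs(Z-110)<3); n,l,st,ce=cv2.connectedComponentsWithStats(mm.astype(np.uint8))
    for i in range(1,n):
        if st[i,4]>50: q=W[l==i]; print(k,st[i],cv2.minAreaRect(q[:,:2].astype(np.float32)),np.median(q[:,2]))
m=(abs(Z-60)<4); n,l,st,ce=cv2.connectedComponentsWithStats(m.astype(np.uint8))
i=1+st[1:,4].argmax(); q=W[l==i]; print('block top',st[i],cv2.minAreaRect(q[:,:2].astype(np.float32)))
n,l,st,ce=cv2.connectedComponentsWithStats((Z>25).astype(np.uint8))
for i in range(1,n):
    if st[i,4]>40: q=W[l==i]; print(st[i],q.min(0).round(),q.max(0).round())
E
```

```text
[[-0.968 -0.     0.25 ]
 [-0.25   0.002 -0.968]
 [-0.    -1.    -0.002]]
jaw yaw -75.51653740153816 [-84.1092999   -8.59264947] 18.700000000000003
w [256 199  17  17 204] ((515.592529296875, 80.65401458740234), (23.882444381713867, 23.890352249145508), 12.88907241821289) 109.42631357300712
b [247 153  15  15 173] ((596.5020141601562, 98.7335433959961), (22.604976654052734, 23.346315383911133), 12.814109802246094) 109.58522164090436
block top [ 215  135  100  142 7571] ((530.1438598632812, 83.58987426757812), (235.46127319335938, 135.61138916015625), 12.489912986755371)
[335 118  17  19 245] [407. -85.  25.] [698.  64. 725.]
[  215   120   100   157 10074] [403.  -6.  25.] [694. 172. 725.]
[144 132  33  43 722] [407.  64.  25.] [669. 305. 725.]
[ 341  170   58   51 2392] [ 407. -170.   25.] [600.  64. 725.]
[ 148  212   41   34 1059] [407.  64.  25.] [512. 278. 725.]
[360 270  38  43 677] [ 342. -148.   25.] [413.  64. 725.]
[148 280  26  48 745] [316.  64.  25.] [407. 276. 725.]
[271 409  88  11 710] [223. -36. 179.] [407.  69. 725.]
```

Request:
{"fn": "jog_arm", "kwargs": {"targets": [1,0.7,0.75,0,0,1,0.7,0.75,0,0,1,0.7,0.75,0,0,1,0.7,0.75,0,0,1,0.7,0.75,0,0,1,0.7,0.75,0,0,1,0.7,0.75,0,0,0.7,0.7,0.75,0,0,0.7,0.7,0.75,0,0,0.7,0.7,0.75,0,0], "newtons": 40}}

```text
time: 1.1
ee_pos: [449.6, -351.9, 230.8]
tcp_rot: [-0.089, 0.702, -0.701, 0.089]
force: [0.0, -0.2, 1.1]
finger_gap: 0.693
```

```bash
python3 - <<'E'
from h import *
for n in ('top0','scene0'):
    z=np.load(f'pics/{n}.npz');W=z['W'];X,Y,Z=W[...,0],W[...,1],W[...,2]
    m=(Z>90)&(Z<200)&(X>430)&(X<680)&(Y>20)&(Y<320)
    k,l,st,ce=cv2.connectedComponentsWithStats(m.astype(np.uint8))
    for i in range(1,k):
        if st[i,4]>10: q=W[l==i]; print(n,st[i],np.median(q,0).round(),np.percentile(q,2,0).round(),np.percentile(q,98,0).round())
print(monitor.read_state()['ee_pos'])
E
```

```text
top0 [246 152  16  19 230] [594.  99. 109.] [584.  86.  92.] [609. 111. 112.]
top0 [256 199  17  18 229] [514.  81. 109.] [502.  69.  95.] [527.  92. 112.]
top0 [148 214  29  26 525] [483. 246. 105.] [466. 233.  90.] [505. 264. 131.]
scene0 [334 138  25  30 471] [495. 244. 105.] [475. 232.  90.] [508. 265. 132.]
scene0 [272 194  19  22 282] [522.  77. 109.] [507.  67.  91.] [531.  92. 112.]
scene0 [310 221  20  23 305] [603.  95. 109.] [589.  85.  91.] [613. 110. 112.]
[ 449.56949284 -351.88592621  230.83008292]
```

Request:
{"fn": "jog_arm", "kwargs": {"targets": [0.7,0.15,1,0,0,0.7,0.15,1,0,0,0.7,0.15,1,0,0,0.7,0.15,1,0,0,0.7,0.15,1,0,0,0.7,0.15,1,0,0,0.7,0.15,1,0,0,0.7,0.15,1,0,-0.02,0.7,0.15,1,0,0,0.7,0.15,1,0,0]}}

```text
time: 2.1
ee_pos: [508.5, 48.2, 230.9]
tcp_rot: [-0.078, 0.703, -0.703, 0.078]
force: [-0.2, -0.2, 0.3]
finger_gap: 0.699
```

Request:
{"fn": "jog_arm", "kwargs": {"targets": [0.7,0.15,0.82,0,0,0.7,0,0,0,0,0.7,0,0,0,0]}}

```text
time: 2.4
ee_pos: [514.5, 79.8, 230.8]
tcp_rot: [0.079, -0.703, 0.703, -0.078]
force: [0.3, 0.3, -0.1]
finger_gap: 0.696
```

```bash
cat >> h.py <<'E'
from scipy.spatial.transform import Rotation as R
def st():
    s=monitor.read_state(); M=R.from_quat(s['tcp_rot']).as_matrix()
    print('t',round(s['time'],2),'tcp',s['ee_pos'].round(1),'jaw',np.degrees(np.arctan2(M[1,2],M[0,2])).round(2),'F',s['force'].round(1),'gap',round(s['finger_gap'],3),'q6',round(s['joints'][5],2)); return s
def rects(fn,zw=110,tol=3,x=(440,680),y=(0,180)):
    z=np.load(f'pics/{fn}.npz');p,W=z['p'],z['W']; h=cv2.cvtColor(p,cv2.COLOR_RGB2HSV).astype(int)
    X,Y,Z=W[...,0],W[...,1],W[...,2]
    mm=(abs(Z-zw)<tol)&(X>x[0])&(X<x[1])&(Y>y[0])&(Y<y[1])
    n,l,s,c=cv2.connectedComponentsWithStats(mm.astype(np.uint8))
    for i in range(1,n):
        if s[i,4]>80:
            q=W[l==i]; r=cv2.minAreaRect(q[:,:2].astype(np.float32)); print(fn,s[i],np.round(r[0],1),np.round(r[1],1),round(r[2],1),'V',h[l==i][:,2].mean().round(),'z',np.median(q[:,2]).round(1))
E
python3 - <<'E'
from h import *
st(); shot('wrist','w1'); rects('w1'); rects('w1',60,4)
E
```

```text
t 2.4 tcp [514.5  79.8 230.8] jaw -77.21 F [ 0.3  0.3 -0.1] gap 0.696 q6 1.31
w1 [ 267   77   32   33 1028] [599.2  99.6] [23.1 23.9] 12.6 V 81.0 z 110.3
w1 [268 184  29  28 773] [517.6  81.5] [23.5 24. ] 12.5 V 189.0 z 110.3
w1 [  207    34   152   234 23805] [537.5  84.6] [223.9 135.8] 11.8 V 195.0 z 60.4
w1 [242 175  81   3 151] [525.2  83.3] [ 1.2 78.3] 12.5 V 114.0 z 59.9
```

View pics/w1.png

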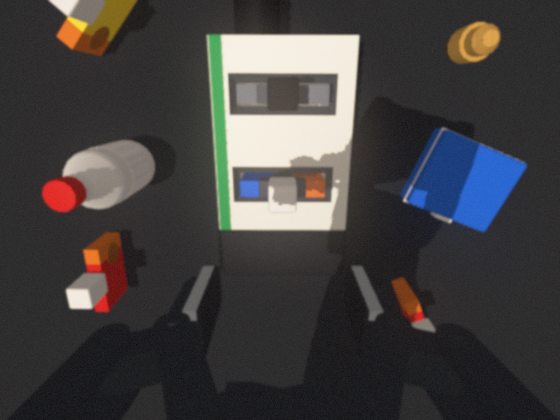

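The wrist view shows the white grip at (283,193), between the fingers and clear of everything. Blue at (250,186) is nearest the stripe at (222,130). The bottle at (110,175) is well away.

```bash
python3 - <<'E'
from h import *
rects('scene0'); shot('top','t1'); rects('t1');shot('scene','s1'); rects('s1')
E
```

```text
scene0 [272 194  19  16 165] [518.1  80. ] [23.9 24.6] 9.6 V 255.0 z 109.9
scene0 [311 221  19  18 191] [600.1  98.9] [24.3 25.2] 11.7 V 101.0 z 110.1
s1 [272 194  19  16 160] [517.6  80.1] [25.2 24.1] 12.8 V 250.0 z 110.0
s1 [311 221  19  17 187] [600.   98.1] [24.2 24.3] 13.0 V 101.0 z 110.2
```

Request:
{"fn": "jog_arm", "kwargs": {"targets": [0.7,0.07,0.03,0,-0.003,0.7,0,0,-0.6,0,0.7,0,0,-0.6,0,0.7,0,0,-0.6,0,0.7,0,0,-0.6,0,0.7,0,0,-0.4,0,0.7,0,0,-0.2,0,0.7,0,0,0,0,0.7,0,0,0,0]}}

```text
time: 3.45
ee_pos: [518.4, 80.1, 112.1]
tcp_rot: [0.076, -0.703, 0.703, -0.077]
force: [-0.5, 0.5, -0.3]
finger_gap: 0.703
```

```bash
python3 - <<'E'
from h import *
st(); shot('wrist','w2'); rects('w2',110,4);shot('scene','s2')
p=cv2.imread('pics/s2.png')[100:300,180:400]; cv2.imwrite('pics/s2c.png',cv2.resize(p,None,fx=2.7,fy=2.7))
E
```

```text
t 3.45 tcp [518.4  80.1 112.1] jaw -77.62 F [-0.5  0.5 -0.3] gap 0.703 q6 1.31
w2 [ 251   71   58   59 3288] [599.   99.7] [23.5 24.2] 12.3 V 72.0 z 110.4
w2 [ 257  250   48   46 2079] [517.6  81.4] [24.9 24. ] 12.6 V 151.0 z 110.3
```

View pics/w2.png

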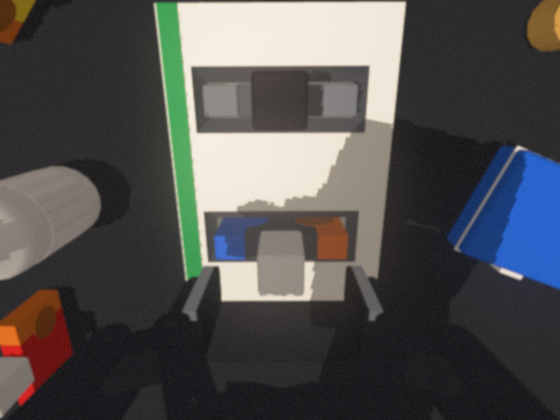

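View pics/s2c.png

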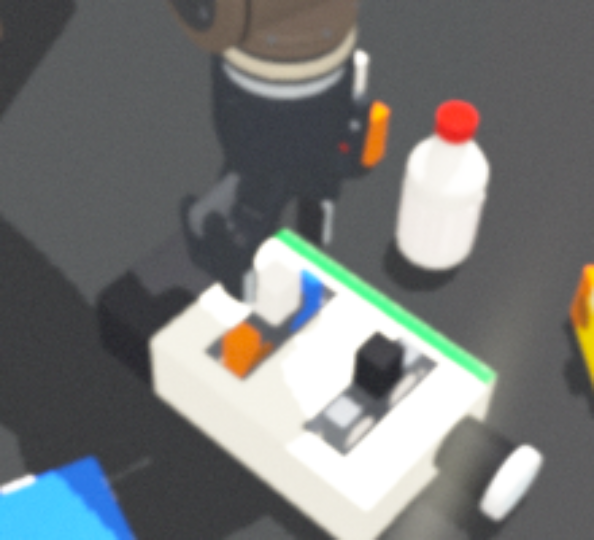

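The fingers straddle the white grip (wrist 282,262) squarely, so I'll go down and close.

Request:
{"fn": "jog_arm", "kwargs": {"targets": [0.7,-0.015,0.02,-0.4,0,0.7,0,0,-0.36,0,0.7,0,0,0,0,0,0,0,0,0,0,0,0,0,0,0,0,0,0,0,0,0,0,0,0,0,0,0,0,0,0,0,0,0,0], "newtons": 50}}

```text
time: 4.45
ee_pos: [517.8, 81.2, 81.8]
tcp_rot: [0.076, -0.703, 0.703, -0.077]
force: [1.0, -0.7, 3.7]
finger_gap: 0.272
```

```bash
python3 - <<'E'
from h import *
st(); shot('wrist','w3'); rects('w3',110,4); st()
E
```

```text
t 4.45 tcp [517.8  81.2  81.8] jaw -77.59 F [ 1.  -0.7  3.7] gap 0.272 q6 1.32
w3 [ 246   62   73   76 5235] [599.1  99.7] [23.8 24.2] 13.5 V 65.0 z 110.3
w3 [ 220  281  126   55 3695] [517.4  81.7] [25.2 50.4] 12.3 V 127.0 z 110.4
t 4.5 tcp [517.8  81.2  81.8] jaw -77.59 F [ 0.7 -1.   4.2] gap 0.274 q6 1.32
```

View pics/w3.png

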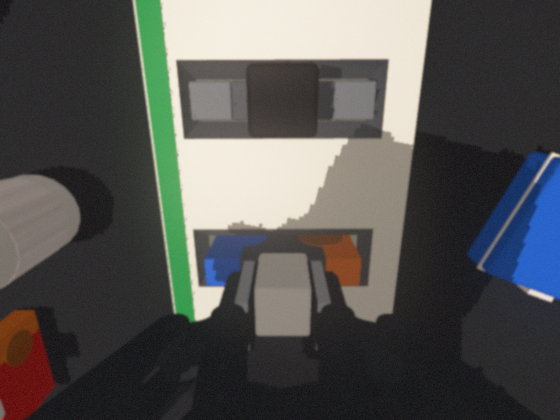

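Gripped: gap 0.27 is about 23 mm, and the pads sit on both sides of the white grip at (283,290). Lifting.

Request:
{"fn": "jog_arm", "kwargs": {"targets": [0,0,0,0.1,0,0,0,0,0.2,0,0,0,0,0.2,0,0,0,0,0.2,0,0,0,0,0.2,0,0,0,0,0.2,0,0,0,0,0.2,0,0,0,0,0.2,0,0,0,0,0,0,0,0,0,0,0]}}

```text
time: 5.5
ee_pos: [517.1, 81.3, 141.1]
tcp_rot: [0.076, -0.703, 0.703, -0.077]
force: [0.1, 0.4, -1.6]
finger_gap: 0.269
```

```bash
python3 - <<'E'
from h import *
st(); shot('wrist','w4'); shot('scene','s4'); rects('w4',169,5); rects('s4',169,5); 
p=cv2.imread('pics/s4.png')[100:300,180:400]; cv2.imwrite('pics/s4c.png',cv2.resize(p,None,fx=2.7,fy=2.7))
E
```

```text
t 5.5 tcp [517.1  81.3 141.1] jaw -77.58 F [ 0.1  0.4 -1.6] gap 0.269 q6 1.32
w4 [ 219  280  128   57 3918] [517.1  81.8] [24.7 50.6] 12.4 V 124.0 z 169.7
s4 [272 170  25  21 157] [520.6  81.1] [17.5 50.5] 12.8 V 185.0 z 169.1
```

View pics/w4.png

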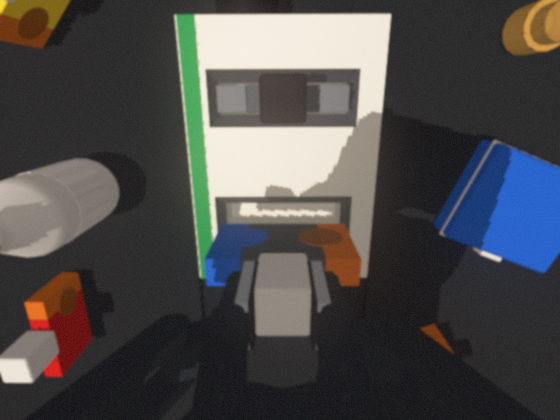

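View pics/s4c.png

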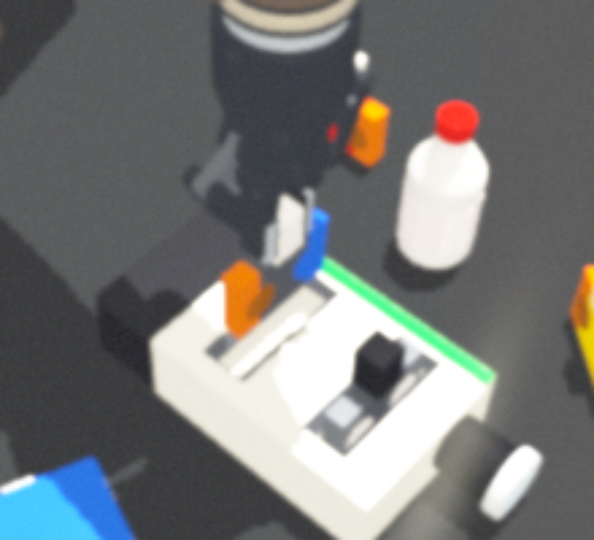

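The slider is out, with its underside about 25 mm above the block. Turning it 180°.

Request:
{"fn": "jog_arm", "kwargs": {"targets": [0,0,0,0,0.09,0,0,0,0,0.09,0,0,0,0,0.09,0,0,0,0,0.09,0,0,0,0,0.09,0,0,0,0,0.09,0,0,0,0,0.09,0,0,0,0,0.09,0,0,0,0,0.09,0,0,0,0,0.09]}}

```text
time: 6.6
ee_pos: [516.6, 81.3, 140.2]
tcp_rot: [0.516, -0.484, 0.483, -0.516]
force: [-0.4, 0.2, -1.7]
finger_gap: 0.271
```

Request:
{"fn": "jog_arm", "kwargs": {"targets": [0,0,0,0,0.09,0,0,0,0,0.09,0,0,0,0,0.09,0,0,0,0,0.09,0,0,0,0,0.09,0,0,0,0,0.09,0,0,0,0,0.09,0,0,0,0,0.09,0,0,0,0,0.09,0,0,0,0,0.09]}}

```text
time: 7.6
ee_pos: [516.6, 81.3, 140.2]
tcp_rot: [0.706, -0.033, 0.032, -0.706]
force: [-0.1, 0.1, -0.8]
finger_gap: 0.275
```

Request:
{"fn": "jog_arm", "kwargs": {"targets": [0,0,0,0,0.09,0,0,0,0,0.09,0,0,0,0,0.02,0,0,0,0,0,0,0,0,0,0]}}

```text
time: 8.1
ee_pos: [516.8, 81.3, 140.5]
tcp_rot: [-0.703, -0.076, 0.076, 0.703]
force: [-0.4, 0.3, -1.0]
finger_gap: 0.27
```

```bash
python3 - <<'E'
from h import *
st(); shot('wrist','w5'); shot('scene','s5'); shot('top','t5'); rects('w5',169,5); rects('s5',169,5); rects('t5',169,5);
p=cv2.imread('pics/s5.png')[100:300,180:400]; cv2.imwrite('pics/s5c.png',cv2.resize(p,None,fx=2.7,fy=2.7))
E
```

```text
t 8.1 tcp [516.8  81.3 140.5] jaw 102.36 F [-0.4  0.3 -1. ] gap 0.27 q6 -1.82
w5 [ 219  281  128   55 3842] [516.8  82. ] [24.3 50.4] 12.6 V 206.0 z 169.0
s5 [272 171  24  19 167] [524.4  78.8] [17.8 44.5] 22.8 V 190.0 z 168.9
```

View pics/w5.png

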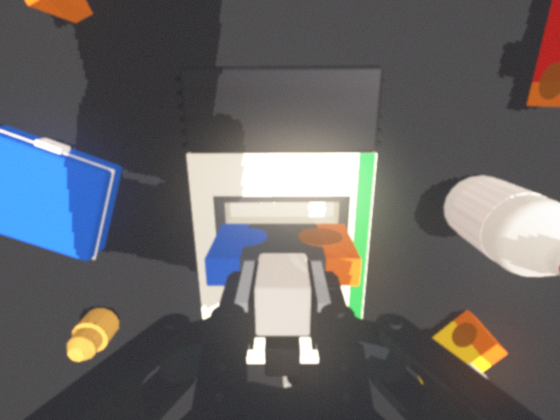

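View pics/s5c.png

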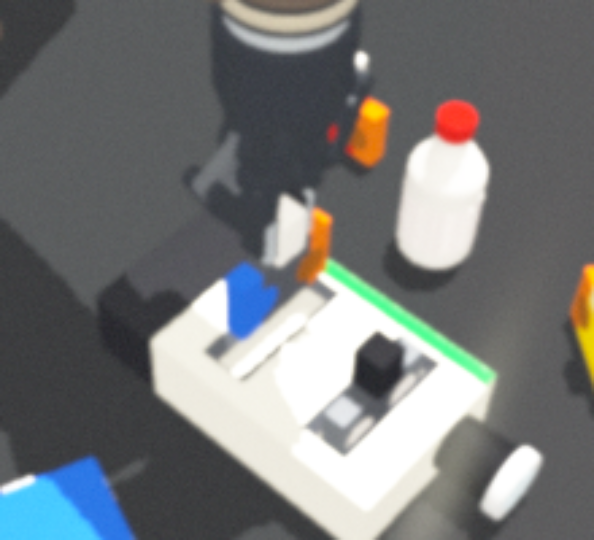

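After the turn, orange (328,238) is on the stripe side. The far slot rim is at the same row (197) in the views before and after, and the slot ends centre at columns 283 and 281. That puts the slot axis under the TCP to within about 1 mm. Lowering it slowly.

Request:
{"fn": "jog_arm", "kwargs": {"targets": [0,0,0,-0.2,0,0,0,0,-0.2,0,0,0,0,-0.2,0,0,0,0,-0.1,0,0,0,0,-0.1,0,0,0,0,-0.1,0,0,0,0,-0.1,0,0,0,0,0,0]}}

```text
time: 9.05
ee_pos: [516.7, 81.3, 100.3]
tcp_rot: [-0.703, -0.076, 0.077, 0.703]
force: [-0.6, 0.1, -1.4]
finger_gap: 0.27
```

```bash
python3 - <<'E'
from h import *
s=st(); print(s['moment'].round(2)); shot('wrist','w6')
E
```

```text
t 9.05 tcp [516.7  81.3 100.3] jaw 102.41 F [-0.6  0.1 -1.4] gap 0.27 q6 -1.83
[-0.03 -0.   -0.02]
```

View pics/w6.png

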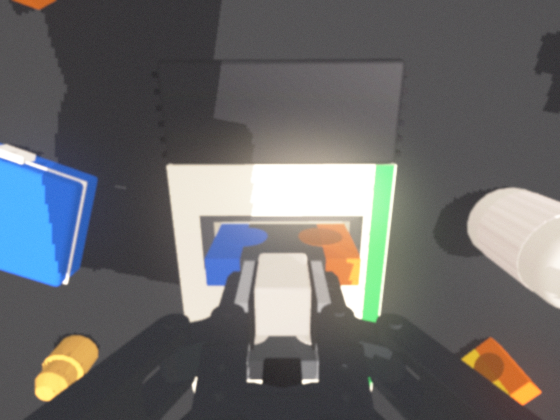

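The slider is inside the straight part of the slot (underside about 45 mm up) and carries no side load. Lowering the last 18 mm.

Request:
{"fn": "jog_arm", "kwargs": {"targets": [0,0,0,-0.1,0,0,0,0,-0.1,0,0,0,0,-0.1,0,0,0,0,-0.06,0,0,0,0,-0.05,0,0,0,0,-0.03,0,0,0,0,0,0]}}

```text
time: 9.8
ee_pos: [517.0, 81.3, 83.2]
tcp_rot: [-0.703, -0.076, 0.077, 0.703]
force: [-0.7, -0.4, -1.5]
finger_gap: 0.27
```

```bash
python3 - <<'E'
from h import *
s=st(); print(s['moment'].round(2)); shot('wrist','w7'); rects('w7',110,5)
E
```

```text
t 9.8 tcp [517.   81.3  83.2] jaw 102.41 F [-0.7 -0.4 -1.5] gap 0.27 q6 -1.83
[ 0.03  0.04 -0.  ]
w7 [ 220  278  126   58 3936] [517.   81.9] [24.3 50.6] 12.5 V 193.0 z 111.6
```

Request:
{"fn": "jog_arm", "kwargs": {"targets": [0,0,0,-0.02,0,0,0,0,-0.015,0,0,0,0,-0.01,0,0,0,0,0,0,0,0,0,0,0]}}

```text
time: 10.35
ee_pos: [517.2, 81.3, 81.8]
tcp_rot: [0.703, 0.077, -0.076, -0.703]
force: [-0.8, 0.8, 0.7]
finger_gap: 0.27
```

It touches the floor (Fz went from -1.5 to +0.7) at the original grasp height of 81.8. Letting go, opening only part way, then going straight up.

Request:
{"fn": "jog_arm", "kwargs": {"targets": [0.6,0,0,0,0,0.6,0,0,0,0,0.6,0,0,0,0,0.6,0,0,0,0,0.6,0,0,0.2,0,0.6,0,0,0.4,0,0.6,0,0,0.6,0,0.6,0,0,0.8,0,0.6,0,0,0.8,0,0.6,0,0,0.8,0]}}

```text
time: 11.35
ee_pos: [516.9, 81.3, 227.4]
tcp_rot: [0.703, 0.077, -0.076, -0.703]
force: [-0.4, -0.1, -0.0]
finger_gap: 0.601
```

```bash
python3 - <<'E'
from h import *
s=st(); shot('wrist','w8'); shot('scene','s8'); rects('w8',110,4); rects('s8',110,3);rects('w8',76,3.5);rects('s8',76,3.5)
p=cv2.imread('pics/s8.png')[100:300,180:400]; cv2.imwrite('pics/s8c.png',cv2.resize(p,None,fx=2.7,fy=2.7))
E
```

```text
t 11.35 tcp [516.9  81.3 227.4] jaw 102.41 F [-0.4 -0.1 -0. ] gap 0.601 q6 -1.83
w8 [269 189  28  29 776] [517.4  82.4] [24.1 23. ] 11.7 V 217.0 z 110.2
w8 [270 276  26  24 607] [597.5 100.1] [23.5 23.4] 11.9 V 85.0 z 110.1
s8 [273 195  19  15 166] [520.   81.3] [24.2 24.7] 10.9 V 252.0 z 110.0
s8 [311 221  19  17 184] [600.   98.6] [24.7 24.9] 11.2 V 102.0 z 110.4
w8 [240 184  30  18 507] [523.4  56.8] [16.5 27.4] 12.0 V 151.0 z 76.3
w8 [296 184  30  18 513] [512.1 108.1] [16.6 27.5] 12.3 V 200.0 z 76.2
w8 [243 262  30  16 406] [601.7  74.9] [19.  29.9] 12.6 V 123.0 z 76.1
w8 [293 262  29  16 416] [590.7 124.1] [19.7 28.8] 13.3 V 129.0 z 76.2
s8 [263 213  20  18 155] [524.8  56.2] [21.2 30.5] 14.0 V 206.0 z 76.3
s8 [300 242  20  17 168] [605.2  73.6] [18.1 31.5] 8.8 V 176.0 z 76.2
```

View pics/w8.png

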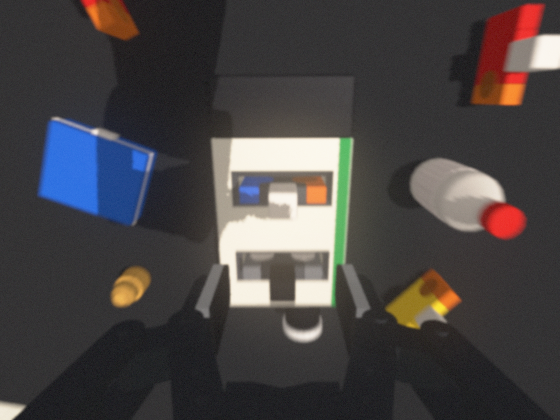

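View pics/s8c.png

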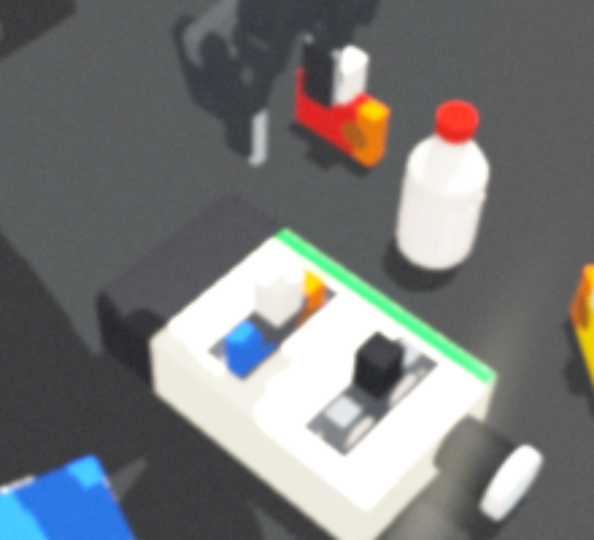

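The slider is home. Its grip top is at 110 mm, both ends are level at 76 mm, and orange (316,189) is next to the green stripe (343,200). The diffuser is still in its slot and the gripper is clear.

```bash
python3 -c "
from h import *
print(ticket.hand_in())"
```

```text
the job is handed in; nothing more can be done
None
```

I drew the white-grip filter slider out of its slot, turned it 180°, and put it back in the same slot with its orange end on the green-stripe side. I then let go, backed off straight up and handed the job in at about 11.5 s; the hand-in reports no verdict.

- **Seating:** in the last pictures the grip top is at 110 mm and both slider ends are level at 76 mm, the heights expected when it is fully home and upright.
- **Black-grip slider:** it is still in its slot.
- **Gripper:** it was clear at 227 mm, with almost no force on the wrist.
- **Disagreement:** the cameras differed by 2–3 mm on the grip's position, which is about their stated calibration error. The final top-camera picture was not used, because the top camera gave no reading of the grips once the arm was over the lamp.

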